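# Pull a profile gauge from the slanted rack and stand it for use

## Task

Turn the bar knob on the slanted gauge rack counter-clockwise (seen from above) until its keeper arm clicks over to the open stop, slide the profile gauge with two notches in its top edge up out of its slot along the slant, and lower it upright into the slot of the gauge stand in front of it, all the way to the bottom before you let go. Leave the keeper open and the other two gauges seated in the rack.

Things in the scene. Friction and masses are not known exactly. Their poses are not given: they have to be found in the camera images.
- gauge_rack: Fixed grey slanted rack, about 140x150x140 mm, keeper knob at its rear left. Origin: on its underside; z up. Gauges slide out along (-0.5, 0, 0.866) of its frame (30 deg from vertical, toward its -x, which here points to the robot's left). Three slots at y = -40, 0, 40 mm, 9 mm wide, guiding the first 55 mm of travel; a seated gauge's origin lies at x 19, z 46 mm.
- keeper (a joint): Keeper angle, rad. 0: closed, a steel arm (14 x 120 mm) lies over the rear shoulders of all three gauges and holds them in. 1.4: open stop, arm pointing to the rack's rear. Grows counter-clockwise seen from above. A spring detent resists (about 0.1 N m) up to 0.7; beyond that it snaps open by itself.
- keeper_grip (a point): Grip point in the black bar knob of the keeper, on its turning axis, 11 mm below the knob's top; turns with it. z is the axis (slanted like the slots), x runs along the bar, y across it (along the arm). The bar is 12 mm thick, 42 mm long, 24 mm high; the arm's plate lies 17 mm below this point.
- gauge_two: The gauge to move: two notches in its top edge (11 wide, 20 mm deep, 18 to 29 mm either side of the middle). Aluminium, 6 mm thick, T-shaped: 90 mm wide up to 60 mm height, then 68 mm up to the top at 100 mm; the middle 32 mm of the top 20 mm is a 10 mm thick grip lip. Origin: middle of the lower edge; x along the width, y through the thickness, z to the top edge.
- gauge_one: Gauge with one such notch only (on its +x side); stays in the rack. Aluminium, 6 mm thick, T-shaped: 90 mm wide up to 60 mm height, then 68 mm up to the top at 100 mm; the middle 32 mm of the top 20 mm is a 10 mm thick grip lip. Origin: middle of the lower edge; x along the width, y through the thickness, z to the top edge.
- gauge_plain: Gauge with no notch; stays in the rack. Aluminium, 6 mm thick, T-shaped: 90 mm wide up to 60 mm height, then 68 mm up to the top at 100 mm; the middle 32 mm of the top 20 mm is a 10 mm thick grip lip. Origin: middle of the lower edge; x along the width, y through the thickness, z to the top edge.
- gauge_stand: Grey gauge stand, fixed on the bench, 128x64x56 mm. Origin: centre of its underside; z up. One straight slot along its x, 9 mm wide and 100 mm long between end blocks (centred at the origin), its floor 12 mm above the origin, straight walls up to 42 mm, then flared lips up to 55 mm (mouth about 21 mm wide).

How it is judged (in metres and radians):
On the way, in this order (a step that is already met when the one before it is completed fails the run):
1. the keeper has been turned over its click to the open stop (joint above 1.25 rad) (value of joint keeper above 1.25 rad), for 0.2 s.
2. the two-notch gauge is held by the fingers and has been slid clear of the rack (more than 80 mm from where it stood) (distance of gauge_two from where it was at the start of the episode above 0.08 m and contact force between the fingers and gauge_two above 0.5 N), for 0.1 s.
3. the gauge, still held by the fingers, is down in the slot of the stand (lower edge within 5 mm of the slot floor) (z of gauge_two in the frame of gauge_stand between 0.008 and 0.017 m and horizontal distance between gauge_two and gauge_stand below 0.015 m and contact force between the fingers and gauge_two above 0.5 N), for 0.1 s.
At the end, for the whole second after the job is handed in: Two-notch gauge released and at rest in the stand: within 5 mm of the slot floor, 6 mm of its centre line, 12 mm of its middle, under 0.15 rad out of line, leaning under 0.16 rad. Keeper above 1.25 rad. The other two gauges within 12 mm of where they stood (z of gauge_two in the frame of gauge_stand between 0.008 and 0.017 m and y of gauge_two in the frame of gauge_stand between -0.006 and 0.006 m and x of gauge_two in the frame of gauge_stand between -0.012 and 0.012 m and angle between the x axis of gauge_two and the x axis of gauge_stand, either way round below 0.15 rad and angle between gauge_two's own z axis and vertical below 0.16 rad and linear speed of gauge_two below 0.02 m/s and value of joint keeper above 1.25 rad and distance of each of gauge_one, gauge_plain from where it was at the start of the episode below 0.012 m); the robot touches nothing.
It fails at once if one of the other two gauges is pulled more than 30 mm out of its place (distance of any of gauge_one, gauge_plain from where it was at the start of the episode above 0.03 m).
It also fails if it takes over 56 s, if anything falls off the work surface, if the arm or the gripper's body presses on something with over 40 N, if the wrist force passes 120 N, or if a joint passes its speed limit or range.

## Robot

A 6-joint arm with a two-finger parallel gripper is mounted at the origin on a cart in front of the work surface, level with it; the furniture and walls round the work are solid. World frame = base frame: x ahead of the robot, y to its left, z up, the work surface at z = 0. Lengths are in mm, angles in degrees, forces in N, time in s.
With the tool pointing down it reaches from about 350 to 850 mm from the base axis. Payload 8.1 kg.
Tool frame: the origin (TCP) lies midway between the tips of the shut fingers; the grasp point (between the pads) lies 19 mm behind it; x points along the fingers, y is the direction in which the jaws open and shut, and the axes are right-handed (so a half turn about x gives the same grasp; the last joint's range is limited). The gripper opens to 85 mm and grips with 20 to 120 N. Pads are 22 mm wide; open, the fingers measure 114 mm over their backs; the gripper's body (76 mm by 85 mm) begins 54 mm behind the grasp point. The pads swing forward as they close: fully open they stand 13 mm farther back than shut.
Start: joints at [-69.58, 7.471, 85.268, -0, 87.261, -4.893], TCP at [256.56, -542.386, 231.292] pointing down, gripper open.
Joint ranges: [-169.43, 169.43], [-51.17, 129.36], [1.28, 143.12], [-76.62, 256.62], [0, 156.53], [-152.29, 152.29]. Speed limits (degrees/s): [136.94, 136.94, 159.86, 180, 180, 180].

## Interface

Orientations are given as [roll, pitch, yaw] about the fixed x, y, z axes, in that order (R = Rz(yaw) Ry(pitch) Rx(roll)).
In Python, from bench import r gives the robot as it stands.
- The arm moves only by the tool move_arm, never from a script. Its argument "deltas" is a list of rows, each a list of 2 entries, a list of its own where there are three numbers: the shift along the tool's x, y, z in mm, then the turn about the tool's x in degrees. A call has 1 to 12 rows; each row is the pose to reach, as a shift and turn from the pose measured when the call began, along the tool's axes at that moment; what a row does not reach only later rows make up. A row lasts 1/8 s, in which the tool goes at most 62.5 mm and 10.7 degrees, less where a joint would pass 70% of its speed; a pose out of reach is approached as far as the arm can. A call with a gripper value outside its range is refused whole. "jaw" is the opening, from -1 (shut) to 1 (fully open), set as the call begins (left out, the last holds). The fingers move at their own pace and stop on an object; "squeeze" is the grip in N (left out, the last holds). Time passes only in rows, so rows that repeat a pose let the fingers close. It gives the time, the measured TCP pose, the force and the opening at its end, in the units of the state.
- r.sense(): the state, without advancing time (a new reading comes with each control period).
- r.snapshot(name): name is "scene" or "top" or "wrist"; returns (picture, depth): 420x560x3 uint8, red, green, blue; 420x560 float32, mm along the optical axis (not along the pixel's ray), 0 where there is no reading.
- r.get_calibration(name): a dict with "fovy" (degrees; the focal length in pixels is half the picture's height over the tangent of half this angle, whatever the lens; pixels are square), "cx", "cy" (the principal point, pixels), "position" and "attitude" of the camera in the world; the wrist camera has in their place "tool_from_camera" (4x4, takes a point from camera to tool coordinates, whose origin is the TCP and whose axes are the tool frame's). Camera axes: x right, y down, z forward; pixel columns grow to the right and rows downward; lengths in mm; the calibration is good to about 2 mm. A picture is of the moment at which its call begins: read the wrist's pose just before it. get_calibration takes no time and is no camera call.
- r.hand_in(): hands the job in, once; it reports no verdict.
The state is a dict: "time": time; "joint_pos": joint angles; "qd": joint speeds; "joint_efforts": joint torques, N m; "tool_pos": TCP position; "tcp_rot": TCP orientation; "ft_force": force on the tool from outside, world axes, zero at the start; "wrist_torque": the same for the moment, N m; "finger_gap": finger opening in mm.
Only numpy, scipy, OpenCV 4.12 (cv2) and the standard library are available. Lean on these libraries where they do the work, as an engineer would, in place of code of your own. Each camera call takes 0.05 s, during which the arm holds its last target. There are 200 camera calls.

## Working session

There is one attempt and no reset: what is moved stays moved. The work goes in short steps, Python scripts to look and compute and a tool call to move; the robot and the scene stay as the last step left them, time stands still between calls to the robot, and variables do not carry over. Pictures are saved under pics/ and viewed, about 8 in all and at most 12, crops included, and the job is handed in when it is done.

Besides the shell and the picture viewer there is one more tool, called as name(argument=value, ...) on one line, values as JSON. move_arm: Moves the arm, as the interface text tells. Its arguments: {"type":"object","properties":{"deltas":{"type":"array","items":{"type":"array"}},"jaw":{"type":"number"},"squeeze":{"type":"number"}},"required":["deltas"]}

```bash
ls; mkdir -p pics; python3 - <<'E'
from bench import r
import cv2,numpy as np
print(r.sense())
for n in("scene","top","wrist"):
    p,d=r.snapshot(n); cv2.imwrite(f"pics/{n}0.png",p[:,:,::-1]); np.save(f"pics/{n}0.npy",d); print(n,r.get_calibration(n))
a=[cv2.imread(f"pics/{n}0.png") for n in("scene","top")]
E
```

```text
pics
{'time': 0.0, 'joint_pos': array([-6.95775101e+01,  7.51450543e+00,  8.53323710e+01,  1.02963580e-03,
        8.72611132e+01, -4.89518615e+00]), 'qd': array([-0.06287347, -0.01939175,  0.00125586,  0.02589747, -0.16157181,
       -0.04034276]), 'joint_efforts': array([-4.50934904e-04, -5.69404256e+01, -5.00557888e+01, -1.96899814e-04,
        1.49940723e-02,  1.01981719e-06]), 'tool_pos': array([ 256.38878525, -541.83236482,  230.22108585]), 'tcp_rot': array([-95.44078666,  89.89200541, 109.87683918]), 'ft_force': array([-0.30593237,  0.1375066 , -0.38078372]), 'wrist_torque': array([0.01745087, 0.12882523, 0.00264498]), 'finger_gap': 85.37939131131672}
scene {'fovy': 51.831443718129655, 'cx': 277.7624721814178, 'cy': 201.96289547925082, 'position': array([   6.33139556, -848.84936917,  454.44408334]), 'attitude': array([-112.14904561,   -0.66523547,  -43.14428961])}
top {'fovy': 56.32991423643699, 'cx': 280.57842220636144, 'cy': 207.82294381278308, 'position': array([ 421.74518601, -282.69348813,  944.38782328]), 'attitude': array([-172.50079985,   -0.26313421,  -89.25377122])}
wrist {'fovy': 58.928835614668984, 'cx': 272.9665784989969, 'cy': 204.84249740544325, 'tool_from_camera': array([[-7.81751986e-05, -2.74313858e-01,  9.61640214e-01,
        -1.41741874e+02],
       [ 9.99999220e-01,  1.17712899e-03,  4.17076913e-04,
         1.18169746e+00],
       [-1.24638455e-03,  9.61639497e-01,  2.74313552e-01,
        -7.00079974e+01],
       [ 0.00000000e+00,  0.00000000e+00,  0.00000000e+00,
         1.00000000e+00]])}
```

View pics/scene0.png

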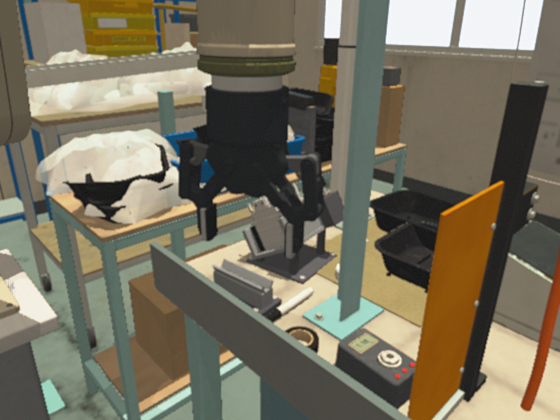

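View pics/top0.png

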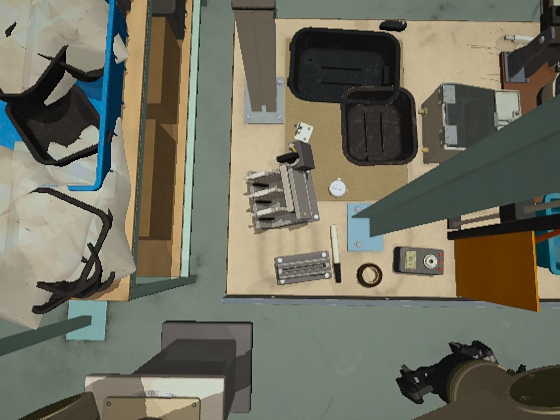

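The top view shows the rack around (285,190) with the black knob at (290,157). The stand is at (302,267), and there are posts at (365,225) and (262,60). I'll measure positions from depth and look at an enlarged crop.

```bash
cat >h.py <<'E'
import numpy as np,cv2
from scipy.spatial.transform import Rotation as R
from bench import r
def rot(e): return R.from_euler('xyz',e,degrees=True).as_matrix()
def pose(s):
    T=np.eye(4);T[:3,:3]=rot(s['tcp_rot']);T[:3,3]=s['tool_pos'];return T
def cam(n,s=None):
    c=r.get_calibration(n)
    if n=='wrist': T=pose(s)@c['tool_from_camera']
    else:
        T=np.eye(4);T[:3,:3]=rot(c['attitude']);T[:3,3]=c['position']
    return T,210/np.tan(np.radians(c['fovy']/2)),c['cx'],c['cy']
def world(d,C):
    T,f,cx,cy=C; v,u=np.mgrid[0:420,0:560]
    P=np.stack([(u-cx)/f*d,(v-cy)/f*d,d],-1)
    return P@T[:3,:3].T+T[:3,3]
def proj(p,C):
    T,f,cx,cy=C; q=(np.asarray(p)-T[:3,3])@T[:3,:3]
    return q[...,:2]/q[...,2:]*f+[cx,cy]
def ray(uv,z,C):
    T,f,cx,cy=C; q=T[:3,:3]@np.array([(uv[0]-cx)/f,(uv[1]-cy)/f,1]);return T[:3,3]+q*(z-T[2,3])/q[2]
E
python3 - <<'E'
from h import *
d=np.load('pics/top0.npy');W=world(d,cam('top'))
np.set_printoptions(precision=0,suppress=True,linewidth=200)
for n,(u,v) in dict(table=(240,150),knob=(300,152),post=(365,232),post2=(262,100),stand=(302,267),endR=(316,218),tray=(290,60),tablecorner=(230,290),rail=(300,299)).items(): print(n,W[v,u],W[v-1:v+2,u-1:u+2,2].ravel())
p=cv2.imread('pics/top0.png');c=p[130:295,235:335];c=cv2.resize(c,None,fx=3.6,fy=3.6,interpolation=cv2.INTER_CUBIC)
z=W[130:295,235:335,2];h=cv2.applyColorMap(np.clip(z*1.4,0,255).astype(np.uint8),cv2.COLORMAP_JET);h=cv2.resize(h,None,fx=3.6,fy=3.6,interpolation=0)
cv2.imwrite('pics/crop1.png',np.hstack([c,h]))
E
```

```text
table [ 687. -184.    6.] [7. 6. 3. 5. 6. 4. 5. 3. 4.]
knob [ 647. -324.  138.] [137. 141. 135. 136. 138. 138. 135. 140. 139.]
post [ 489. -488.    8.] [ 9.  5.  9.  7.  8. 13.  9. 11.  7.]
post2 [ 804. -237.   37.] [45. 45. 45. 43. 37. 37. 31. 33. 31.]
stand [ 405. -337.   19.] [15. 16. 15. 15. 19. 16. 13. 15. 16.]
endR [ 521. -370.   13.] [14. 13. 12. 11. 13.  9. 13. 10. 10.]
tray [ 890. -303.   70.] [ 8. 69. 68.  8. 70. 68. 10. 72. 70.]
tablecorner [ 349. -169.    6.] [3. 4. 3. 3. 6. 1. 5. 7. 2.]
rail [ 337. -330.   75.] [70. 71. 66. 75. 75. 76. 76. 72. 72.]
```

View pics/crop1.png

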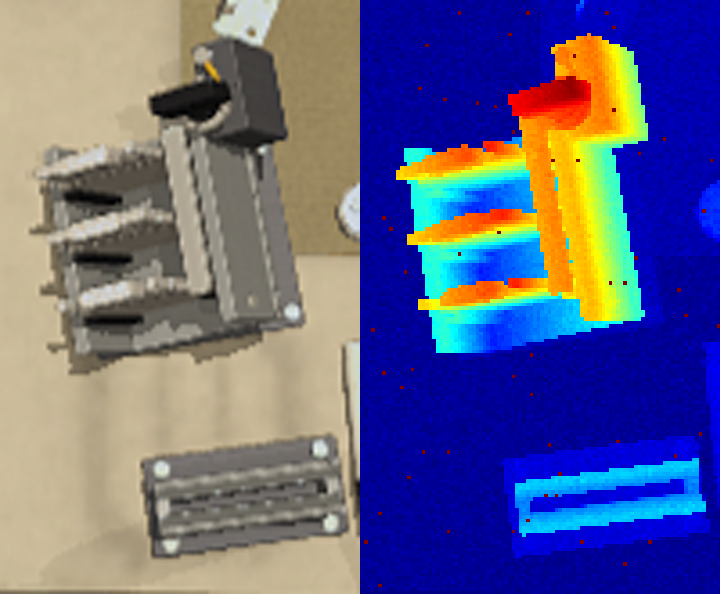

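The crop shows the knob bar at crop (190,95), tilted about 10° in the image. The keeper arm runs down from it over the rear shoulders of three gauges, at rows ~155, 225 and 290. The stand slot, centred at (247,487), has the same tilt. The notches are not readable yet. Next I'll compute coarse poses.

```bash
python3 - <<'E'
from h import *
np.set_printoptions(precision=1,suppress=True,linewidth=200)
d=np.load('pics/top0.npy');W=world(d,cam('top'));p=cv2.imread('pics/top0.png')
roi=np.zeros((420,560),bool)
# stand
m=roi.copy();m[248:288,272:335]=1;m&=(W[...,2]>35)&(W[...,2]<75)
q=W[m];print('stand n',len(q),cv2.minAreaRect(q[:,:2].astype(np.float32)),np.median(q[:,2]))
# stand base
m=roi.copy();m[248:290,270:335]=1;m&=(W[...,2]>13)&(W[...,2]<75)
q=W[m];print('stand all',cv2.minAreaRect(q[:,:2].astype(np.float32)))
# knob
m=roi.copy();m[146:168,273:302]=1;m&=(W[...,2]>150)
q=W[m];print('knob',len(q),cv2.minAreaRect(q[:,:2].astype(np.float32)),q.min(0),q.max(0),q.mean(0))
# gauge
for a,b in((168,180),(185,198),(205,216)):
    m=roi.copy();m[a:b,243:282]=1;m&=(W[...,2]>95)
    q=W[m];c=q.mean(0);k=np.polyfit(q[:,1],q[:,0],1);print('g',len(q),c,np.degrees(np.arctan(k[0])),q[:,2].max())
s=r.sense();T=pose(s);print(T)
E
```

```text
stand n 596 ((404.8469543457031, -338.874755859375), (32.76980209350586, 115.94004821777344), 8.107933044433594) 55.64982086040652
stand all ((407.4750061035156, -345.9793701171875), (66.90559387207031, 142.79415893554688), 8.180675506591797)
knob 188 ((531.1743774414062, -301.0176696777344), (217.16876220703125, 45.604618072509766), 2.3534507751464844) [ 421.7 -319.8  150. ] [ 640.5 -274.1  944.4] [ 628.3 -298.6  170.2]
g 263 [ 600.4 -249.7  127.6] -10.164569188248697 155.52856974802353
g 214 [ 559.3 -253.5  138.6] -3.6306448011876564 944.3878232774057
g 166 [ 520.5 -257.4  136.4] -6.026817152016246 944.3878232774057
[[  -0.     0.4   -0.9  256.4]
 [   0.    -0.9   -0.4 -542. ]
 [  -1.    -0.    -0.   230.5]
 [   0.     0.     0.     1. ]]
```

```bash
cat >>h.py <<'E'
def heading(T): return np.degrees(np.arctan2(T[1,1],T[0,1]))
def delta(p,hd=None):
    T=pose(r.sense()); a=T[:3,:3].T@(np.array(p)-T[:3,3])
    h=heading(T); print('delta',a.round(1),'turn',None if hd is None else round(-(hd-h),1),'heading',round(h,1))
E
python3 - <<'E'
from h import *
delta([400,-330,330],8);delta([540,-265,330],8)
E
```

```text
delta [ -99.3 -130.4 -220.5] turn -72.7 heading -64.7
delta [ -99.3 -129.3 -374.8] turn -72.7 heading -64.7
```

move_arm(deltas=[[[-25, -22, -37], -9], [[-50, -44, -74], -18], [[-75, -66, -111], -27], [[-99, -88, -147], -36], [[-99, -110, -184], -45], [[-99, -130, -220], -54], [[-99, -130, -260], -62], [[-99, -130, -300], -70], [[-99, -130, -340], -72.7], [[-99, -130, -375], -72.7], [[-99, -130, -375], -72.7], [[-99, -130, -375], -72.7]], jaw=-0.1, squeeze=20)

```text
time: 1.65
tool_pos: [539.4, -264.4, 329.3]
tcp_rot: [-142.0, 89.9, 136.0]
ft_force: [0.0, -0.0, -0.1]
finger_gap: 38.2
```

```bash
python3 - <<'E'
from h import *
s=r.sense();print(s['tool_pos'],s['tcp_rot'],s['joint_pos'],s['ft_force'])
p,d=r.snapshot('wrist');cv2.imwrite('pics/w1.png',cv2.resize(p[:,:,::-1],(800,600)));np.savez('pics/w1.npz',p=p,d=d,T=pose(s),tp=s['tool_pos'],rot=s['tcp_rot'])
E
```

```text
[ 539.408957   -264.39566215  329.27246718] [-142.00186449   89.87644882  136.01992972] [-3.10183423e+01  6.61950118e+00  7.60686294e+01  2.79473292e-02
  9.74322717e+01 -3.90365506e+01] [ 0.03340508 -0.04499304 -0.08802861]
```

View pics/w1.png

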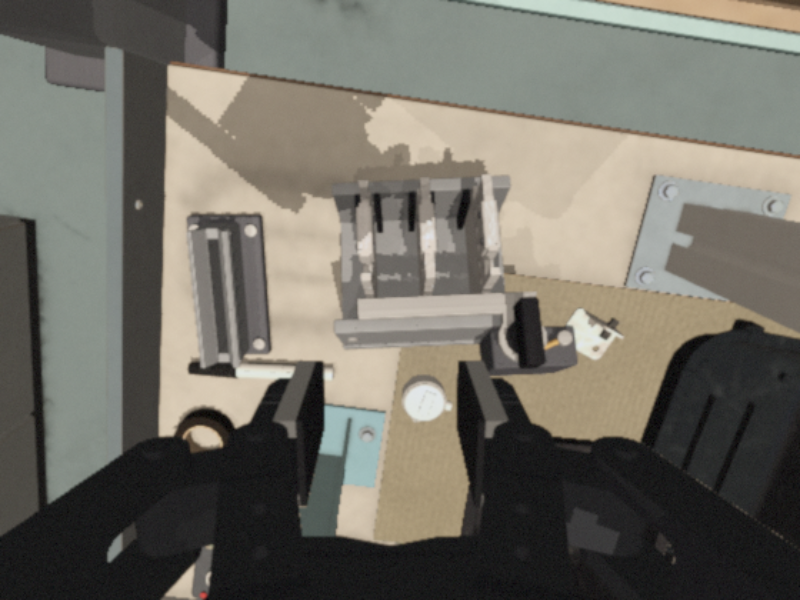

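The wrist view shows the knob bar at (528,332), the arm along row 307, and the three gauges at columns ~365, 428 and 492. The stand is at (228,290). Next: a crop for the notches, and measurements.

```bash
python3 - <<'E'
from h import *
np.set_printoptions(precision=1,suppress=True,linewidth=200)
z=np.load('pics/w1.npz');p,d=z['p'],z['d'];C=cam('wrist',dict(tool_pos=z['tp'],tcp_rot=z['rot']));W=world(d,C)
c=p[120:270,225:410,::-1];cv2.imwrite('pics/c2.png',cv2.resize(c,None,fx=4,fy=4,interpolation=cv2.INTER_CUBIC))
def rect(n,m):
    n_,l,st,_=cv2.connectedComponentsWithStats(m.astype(np.uint8));k=1+np.argmax(st[1:,4]);m=l==k
    q=W[m];print(n,m.sum(),cv2.minAreaRect(q[:,:2].astype(np.float32)),q.min(0),q.max(0),'mean',q.mean(0)); return q
b=np.zeros((420,560),bool)
m=b.copy();m[200:262,350:390]=1;m&=(p.max(2)<45)&(W[...,2]>140);q=rect('knob',m)
# plane fit
A=np.c_[q[:,:2]-q[:,:2].mean(0),np.ones(len(q))];print(np.linalg.lstsq(A,q[:,2],rcond=None)[0])
m=b.copy();m[145:265,125:195]=1;m&=(W[...,2]>44)&(W[...,2]<70);rect('stand',m)
m=b.copy();m[200:235,245:360]=1;m&=(W[...,2]>105);rect('arm',m)
for n,(u0,u1) in dict(a=(246,268),b=(290,312),c=(335,354)).items():
    m=b.copy();m[120:207,u0:u1]=1;m&=(W[...,2]>115);q=rect('g'+n,m)
E
```

```text
knob 838 ((593.1201782226562, -251.0817413330078), (27.969655990600586, 163.49667358398438), 39.148292541503906) [ 530.7 -320.2  144.5] [ 638.5 -196.5  471.1] mean [ 628.3 -296.   166.2]
[ -1.7   0.1 166.2]
stand 2288 ((404.84539794921875, -339.78851318359375), (33.81808853149414, 116.24805450439453), 8.347724914550781) [ 381.1 -398.5   44. ] [ 428.5 -280.5   62.2] mean [ 403.5 -337.    53.6]
arm 3291 ((576.6934814453125, -268.14007568359375), (134.216552734375, 104.7943344116211), 84.74366760253906) [ 519.6 -330.5  105.1] [ 626.2 -196.5  471.1] mean [ 575.8 -302.9  129.5]
ga 671 ((523.015869140625, -247.8427734375), (17.60850715637207, 102.2868881225586), 1.2921286821365356) [ 514.2 -298.9  115.4] [ 533.  -196.5  471.1] mean [ 523.4 -261.   138.8]
gb 807 ((557.7062377929688, -242.1824951171875), (18.496654510498047, 104.52459716796875), 20.595699310302734) [ 530.7 -293.4  115.1] [ 571.9 -196.5  471.1] mean [ 560.9 -249.7  137.9]
gc 977 ((586.7295532226562, -230.3693389892578), (44.251644134521484, 123.2869644165039), 39.129112243652344) [ 530.7 -286.4  116.3] [ 619.9 -196.5  471.1] mean [ 600.2 -245.7  135. ]
```

View pics/c2.png

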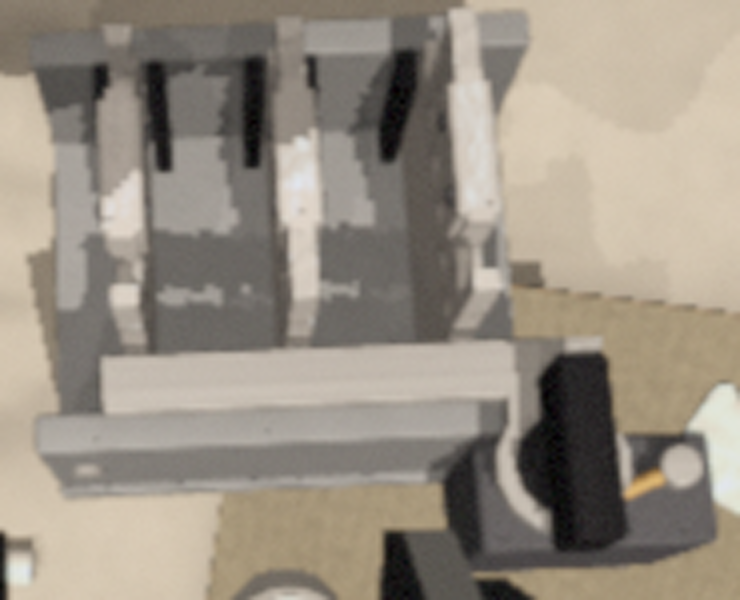

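The crop shows the left gauge with a step (notch) near crop (125,270), the right gauge with one near (470,235), and the middle gauge unclear. I'll take height profiles along each top edge.

```bash
python3 - <<'E'
from h import *
np.set_printoptions(precision=0,suppress=True,linewidth=220)
z=np.load('pics/w1.npz');p,d=z['p'],z['d'];C=cam('wrist',dict(tool_pos=z['tp'],tcp_rot=z['rot']));W=world(d,C)
hd=np.radians(-81.7);ex=np.array([np.cos(hd),np.sin(hd),0]);ey=np.array([-ex[1],ex[0],0])
xg=.866*ex+np.array([0,0,.5]);zg=-.5*ex+np.array([0,0,.866])
ok=(d>50)
from collections import OrderedDict
for n,c0 in dict(a=[523.4,-261,0],b=[560.9,-255,0],c=[600.2,-250,0]).items():
    c0=np.array(c0);D=W-c0;m=ok&(abs(D@ey)<9)&(W[...,2]>60)&(W[...,2]<200)
    Q=W[m];X=Q@xg;Z=Q@zg;Y=D[m]@ey
    top=np.percentile(Z,99);lip=Q[(Z>top-6)]
    print(n,'top',round(top,1),'y lip',np.median(Y[Z>top-6]).round(1),'X lo/hi',X[Z>top-10].min(),X[Z>top-10].max(), 'cx,cy,z of top pts',lip.mean(0))
    b=np.arange(X[Z>top-12].min()-14,X[Z>top-12].max()+14,3)
    print(np.array([(Z[(X>=i)&(X<i+3)].max()-top) if ((X>=i)&(X<i+3)).any() else np.nan for i in b]))
m=ok.copy();m[:200]=0;m[262:]=0;m[:,:350]=0;m[:,390:]=0;m&=(p.max(2)<45)&(W[...,2]>140)&(W[...,2]<200)
Q=W[m];top=np.percentile(Q@zg,97);K=Q[Q@zg>top-4];print('knob top',K.mean(0),len(K));np.set_printoptions(precision=1,suppress=True)
print(cv2.minAreaRect((K@np.c_[xg,ey]).astype(np.float32)),top)
r_=cv2.minAreaRect((K@np.c_[xg,ey]).astype(np.float32))[0];P=r_[0]*xg+r_[1]*ey+top*zg;print('top centre',P,'grip',P-11*zg)
E
```

```text
a top -42.0 y lip -0.9 X lo/hi 314.8322249197756 383.0595475886687 cx,cy,z of top pts [ 521. -252.  137.]
[-44. -41. -41. -43.  -0.   0.  -0. -20. -72.  -1.  -0.   0.   0.   0.  -0.  -0.   0.   0.   0.   0.   0.   0.  -4. -20. -22.  -0.  -0.  -1. -31. -30. -30. -31. -31.]
b top -41.0 y lip 1.0 X lo/hi 313.7454228926622 381.3369795158821 cx,cy,z of top pts [ 560. -245.  138.]
[-45. -40. -40. -41.  -0.  -1.  -0.  -0.   0.  -0.   0.   0.  -0.   0.  -0.  -0.  -0.   0.  -0.   0.  -0.   0.  -0.   0.   1.   0.  -0.  -1. -30. -30. -30. -30.]
c top -40.3 y lip 0.8 X lo/hi 311.71914435496814 379.93167167270343 cx,cy,z of top pts [ 599. -235.  136.]
[-45. -41. -39. -40.  -1.  -0.   0.   0.   0.   0.   0.   0.   0.   1.   0.   0.   0.   0.   0.   0.   0.   1.  -1. -19. -19.  -0.  -0.  -0. -30. -31. -30. -30. -31.]
knob top [ 630. -293.  169.] 547
((414.3547058105469, 581.2129516601562), (40.1354866027832, 11.289618492126465), 2.764092206954956) -42.764683017838635
top centre [ 630.  -292.3  170.1] grip [ 630.8 -297.8  160.6]
```

The profiles show gauge a (x≈521, nearest the robot) has two notches, b is plain, and c has one. The knob grip point is at about (631,-298,161). I'm going to the knob.

```bash
python3 - <<'E'
from h import *
delta([631,-297.5,230],8.3);delta([631,-297.5,155],8.3)
hd=np.radians(-81.7);ex=np.array([np.cos(hd),np.sin(hd),0]);ey=np.array([-ex[1],ex[0],0])
xg=.866*ex+np.array([0,0,.5]);zg=-.5*ex+np.array([0,0,.866])
y=np.array([523.4,-261,0])@ey-.9
P=lambda Z:349*xg+Z*zg+y*ey
print('top mid',P(-42),'lip mid',P(-52),'origin',P(-142))
E
```

```text
delta [99.4 86.5 45.4] turn -0.3 heading 8.0
delta [174.4  86.5  45.5] turn -0.3 heading 8.0
top mid [ 520.98094486 -250.65255777  138.128     ] lip mid [ 521.70272586 -255.60018671  129.468     ] origin [ 528.19875491 -300.12884722   51.528     ]
```

move_arm(deltas=[[[30, 43, 22], 0], [[70, 86.5, 45.5], 0], [[110, 86.5, 45.5], 0], [[145, 86.5, 45.5], 0], [[165, 86.5, 45.5], 0], [[174, 86.5, 45.5], 0], [[174, 86.5, 45.5], 0]])

```text
time: 2.58
tool_pos: [630.9, -297.9, 156.3]
tcp_rot: [-165.5, 89.9, 112.5]
ft_force: [0.1, -1.1, 1.0]
finger_gap: 38.7
```

```bash
python3 - <<'E'
from h import *
s=r.sense();print(s['tool_pos'],s['tcp_rot'],s['ft_force'])
p,d=r.snapshot('wrist');cv2.imwrite('pics/w2.png',p[150:,100:460,::-1])
E
```

```text
[ 630.94951097 -297.90500032  156.28080454] [-165.46969331   89.94559443  112.48593958] [ 0.07444702 -1.09671462  0.97464415]
```

View pics/w2.png

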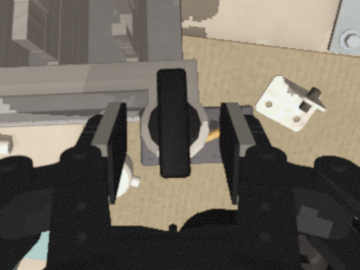

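The bar at crop (173,122) is centred between the fingers (inner faces at ~122 and ~225). I'll close and turn.

move_arm(deltas=[[[0, 0, 0], 0], [[0, 0, 0], 0], [[0, 0, 0], 0], [[0, 0, 0], 0], [[0, 0, 0], -8], [[0, 0, 0], -16], [[0, 0, 0], -24], [[0, 0, 0], -32]], jaw=-1, squeeze=20)

```text
time: 3.62
tool_pos: [632.6, -297.7, 160.0]
tcp_rot: [44.3, 89.8, -5.4]
ft_force: [1.2, 12.1, 20.0]
finger_gap: 11.5
```

move_arm(deltas=[[[-1, 0, 0], -8], [[-1, 0, 0], -16], [[-1, 0, 0], -24], [[-1, 0, 0], -32], [[-1, 0, 0], -36], [[-1, 0, 0], -36]])

```text
time: 4.38
tool_pos: [633.3, -295.3, 162.2]
tcp_rot: [39.4, 89.7, 25.8]
ft_force: [0.0, 10.3, 1.9]
finger_gap: 11.5
```

move_arm(deltas=[[[0, 0, 0], -4], [[-4, 0, 0], -4], [[-15, 0, 0], -4], [[-40, 0, 0], -4], [[-80, 0, 0], 10], [[-120, 0, -20], 20], [[-120, 0, -40], 30], [[-120, 0, -40], 30]], jaw=-0.6)

```text
time: 5.38
tool_pos: [593.8, -287.1, 284.8]
tcp_rot: [41.1, 89.6, -2.7]
ft_force: [0.3, -0.5, 0.4]
finger_gap: 17.3
```

```bash
python3 - <<'E'
from h import *
s=r.sense();print(s['tool_pos'],s['tcp_rot'],s['ft_force'],s['finger_gap'])
delta([521,-240,240],8.3)
p,d=r.snapshot('wrist');cv2.imwrite('pics/w3.png',p[:,:,::-1])
E
```

```text
[ 593.75961884 -287.05144441  284.80339676] [41.067214   89.55831982 -2.70763755] [ 0.33280886 -0.54302971  0.38931736] 17.265599717660198
delta [ 44.2 -16.6 -85.3] turn 37.9 heading 46.2
```

View pics/w3.png

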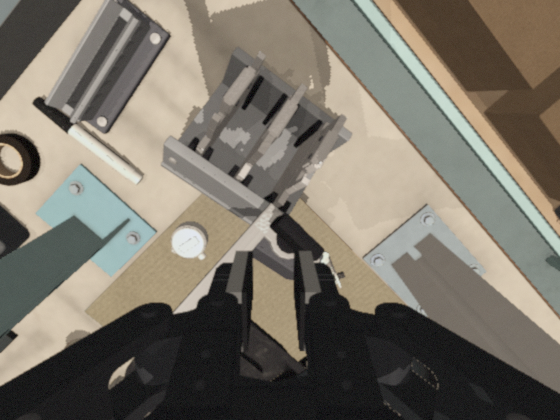

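The picture shows the keeper arm swung to the rear, from knob (300,235) to (185,305), about 80° from closed. Next, the two-notch gauge.

```bash
python3 - <<'E'
from h import *
delta([521.5,-254,210],8.3);delta([521.5,-254,113],8.3)
E
```

```text
delta [ 73.1 -26.7 -75.4] turn 38.0 heading 46.3
delta [170.1 -27.2 -75.8] turn 38.0 heading 46.3
```

move_arm(deltas=[[[10, -8, -22], 10], [[20, -16, -44], 20], [[45, -24, -66], 30], [[73, -27, -75.5], 38], [[85, -27, -75.5], 38], [[85, -27, -75.5], 38]], jaw=-0.44)

```text
time: 6.18
tool_pos: [521.3, -254.1, 197.1]
tcp_rot: [99.7, 89.7, 18.3]
ft_force: [-0.1, 0.2, 0.8]
finger_gap: 24.2
```

```bash
python3 - <<'E'
from h import *
s=r.sense();print(s['tool_pos'],s['tcp_rot'],s['ft_force'],s['finger_gap'])
delta([521.5,-254,113],8.3)
p,d=r.snapshot('wrist');cv2.imwrite('pics/w4.png',p[:,:,::-1])
W=world(d,cam('wrist',s));hd=np.radians(-81.7);ex=np.array([np.cos(hd),np.sin(hd),0]);ey=np.array([-ex[1],ex[0],0])
zg=-.5*ex+np.array([0,0,.866]);c=np.array([521.7,-255.6,129.5]);D=W-c
m=(d>50)&(abs(D@ey)<12)&(abs(D@ex)<25)&(abs(D@zg-10)<4);q=D[m];print(m.sum(),'lip y',np.percentile(q@ey,[2,50,98]),'zg',np.median(q@zg))
E
```

```text
[ 521.30309385 -254.11721023  197.1088982 ] [99.71486322 89.71225402 18.25911431] [-0.08951515  0.24659414  0.84063998] 24.16104978009919
delta [84.1 -0.2 -0. ] turn 0.2 heading 8.5
1115 lip y [-4.8103623   0.33352668  4.92139602] zg 8.737046875253558
```

View pics/w4.png

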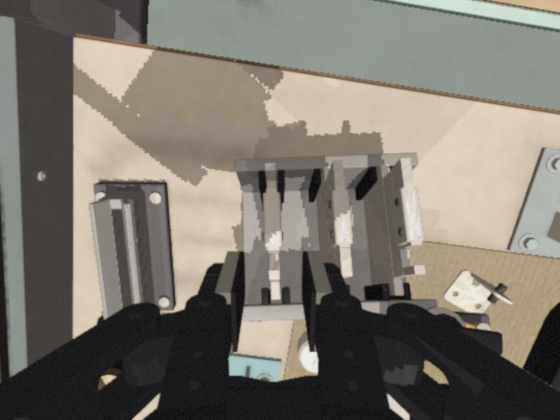

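The gauge at column 273 lies centred between the fingers (240–305), and its lip centre is 0.3 mm off. I'm descending.

move_arm(deltas=[[[30, 0, 0], 0], [[60, 0, 0], 0], [[80, 0, 0], 0], [[84, 0, 0], 0], [[84, 0, 0], 0]])

```text
time: 6.85
tool_pos: [523.0, -254.8, 115.2]
tcp_rot: [82.1, 89.6, 0.7]
ft_force: [0.1, -0.4, -0.2]
finger_gap: 23.7
```

move_arm(deltas=[[[0, 0, 0], 0], [[0, 0, 0], 0], [[0, 0, 0], 0], [[0, 0, 0], 0]], jaw=-1, squeeze=50)

```text
time: 7.35
tool_pos: [523.1, -255.3, 116.6]
tcp_rot: [74.4, 89.6, -7.1]
ft_force: [-4.6, -0.6, 6.2]
finger_gap: 9.1
```

move_arm(deltas=[[[-13, 0, -7.5], 0], [[-26, 0, -15], 0], [[-39, 0, -22.5], 0], [[-52, 0, -30], 0], [[-65, 0, -37.5], 0], [[-78, 0, -45], 0], [[-91, 0, -52.5], 0], [[-104, 0, -60], 0], [[-104, 0, -60], 0]])

```text
time: 8.48
tool_pos: [514.1, -195.7, 222.2]
tcp_rot: [70.0, 89.4, -11.4]
ft_force: [0.4, -0.4, 0.2]
finger_gap: 9.0
```

```bash
python3 - <<'E'
from h import *
s=r.sense();print(s['tool_pos'],s['tcp_rot'],s['ft_force'],s['finger_gap'])
delta([405,-300,300],8.3)
p,d=r.snapshot('wrist');cv2.imwrite('pics/w5.png',p[:,:,::-1]);np.savez('pics/w5.npz',p=p,d=d,tp=s['tool_pos'],rot=s['tcp_rot'])
E
```

```text
[ 514.14281725 -195.67955006  222.17998298] [ 70.00485524  89.40762388 -11.43073571] [ 0.42966154 -0.35988724  0.20006541] 9.007510155977549
delta [ -78.7 -122.7   87.2] turn 0.3 heading 8.6
```

View pics/w5.png

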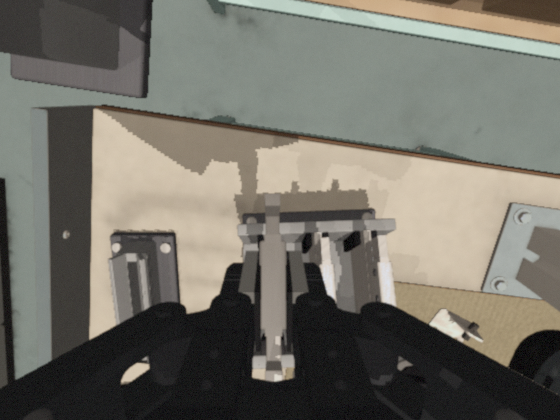

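The picture shows the gauge held between the fingers at column 272 and clear of the rack, with the other gauges still seated. Next I'll measure its tilt in the tool plane.

```bash
python3 - <<'E'
from h import *
np.set_printoptions(precision=1,suppress=True,linewidth=200)
z=np.load('pics/w5.npz');d=z['d'];s=dict(tool_pos=z['tp'],tcp_rot=z['rot']);T=pose(s);W=world(d,cam('wrist',s));q=((W-T[:3,3])@T[:3,:3])
m=(d>50)&(abs(q[...,1])<8)&(q[...,0]<130)&(q[...,0]>-60);Q=q[m]
for b in range(-90,60,4):
    k=(Q[:,2]>=b)&(Q[:,2]<b+4)
    if k.sum()>3: print(b+2,k.sum(),'x min/med',np.percentile(Q[k,0],[5,50]),'y',np.percentile(Q[k,1],[5,50,95]))
E
```

```text
-36 4 x min/med [-4.4 -4.2] y [0.8 1.3 2.5]
-32 187 x min/med [-6.2 -4.8] y [-2.7 -0.   3. ]
-28 77 x min/med [-6.  -2.9] y [-2.4  0.4  2.8]
-24 61 x min/med [0.6 4.1] y [-2.5 -0.1  2.8]
-20 215 x min/med [-12.9 -11.1] y [-2.6  0.3  2.9]
-16 483 x min/med [-15.2 -13.2] y [-3.7  0.3  4.5]
-12 1225 x min/med [-55.6 -23.3] y [-7.7 -2.5  7.7]
-8 987 x min/med [-54.2 -26.2] y [-7.  -0.3  7.3]
-4 597 x min/med [-45.4 -22. ] y [-5.8  0.8  7. ]
0 616 x min/med [-46.3 -24.2] y [-5.9  0.6  7.3]
4 633 x min/med [-46.8 -26.7] y [-6.4  0.4  7.3]
8 639 x min/med [-50.2 -29.5] y [-6.6  0.4  7.5]
12 137 x min/med [-47.5 -34.6] y [-5.6  0.4  7.1]
20 120 x min/med [-36.6 -35.2] y [-1.9  0.5  3.5]
24 304 x min/med [-36.5 -16.4] y [-1.9  0.8  3.3]
28 242 x min/med [-23.9 -16.4] y [-2.   0.8  3.6]
32 30 x min/med [-18.  -16.9] y [-1.8  1.2  3.6]
```

The top edge slopes 30° in the tool plane, so the gauge has not rotated in the grip. At that tilt it will not fit between the stand's end blocks: about 102 mm is needed and 100 mm is available. I'll pivot it upright by pressing its lower corner on the free bench strip between stand and rack, then insert it vertically. First I'll check that the strip is free.

```bash
python3 - <<'E'
from h import *
np.set_printoptions(precision=1,suppress=True,linewidth=200)
z=np.load('pics/w1.npz');d=z['d'];s=dict(tool_pos=z['tp'],tcp_rot=z['rot']);W=world(d,cam('wrist',s))
hd=np.radians(-81.7);ex=np.array([np.cos(hd),np.sin(hd),0]);ey=np.array([-ex[1],ex[0],0])
D=W-np.array([404.8,-339.3,0]);a=D@ex;b=D@ey;ok=(d>50)
for lo in range(-48,92,4):
    m=ok&(b>=lo)&(b<lo+4)&(a>-70)&(a<70)
    print(lo+2,m.sum(),np.percentile(W[m][:,2],[2,50,98]))
# slot floor across profile & stand ends
m=ok&(abs(a)<30)&(abs(b)<20);
for lo in np.arange(-20,20,2): k=m&(b>=lo)&(b<lo+2);print(lo+1,k.sum(),np.median(W[k][:,2]) if k.sum() else None)
m=ok&(abs(b)<5)
for lo in range(-72,72,4): k=m&(a>=lo)&(a<lo+4);print('along',lo+2,k.sum(),np.percentile(W[k][:,2],[20,80]) if k.sum() else None)
w=ey*60; t=np.array([404.8,-339.3,0])+w; print('strip centre',t); 
E
```

```text
-46 327 [2.  3.8 5.6]
-42 316 [2.2 3.9 5.9]
-38 230 [2.2 4.  5.4]
-34 24 [2.2 3.9 5.2]
-30 41 [ 2.9 14.4 17.4]
-26 54 [ 2.6 15.6 19.7]
-22 49 [ 2.6 14.7 19.9]
-18 59 [ 2.4 16.1 58. ]
-14 339 [ 3.6 58.7 60.7]
-10 595 [ 3.7 55.1 59.9]
-6 1068 [15.5 42.4 52.5]
-2 134 [ 3.  36.6 46.8]
2 101 [ 3.3 42.6 47.3]
6 161 [ 3.3 47.9 52.1]
10 204 [ 2.9 54.2 58.8]
14 1286 [13.9 38.4 60.3]
18 385 [ 3.7 16.1 59.1]
22 324 [ 3.6 16.  19.6]
26 328 [ 3.5 16.  19.8]
30 492 [ 3.3 14.9 17.9]
34 385 [ 2.1  4.2 14.3]
38 317 [2.2 3.9 5.7]
42 330 [2.2 3.9 5.9]
46 320 [2.2 4.1 5.7]
50 321 [2.5 4.  5.7]
54 321 [2.5 3.9 5.6]
58 325 [2.2 4.  5.8]
62 318 [2.1 4.  5.9]
66 322 [2.2 4.  5.7]
70 323 [2.2 3.9 5.5]
74 319 [2.4 4.  5.6]
78 327 [2.2 4.  5.6]
82 321 [2.3 4.  5.8]
86 527 [  2.2   4.7 405.7]
90 1416 [  3.  398.4 410.8]
-19 0 None
-17 11 57.13266870813396
-15 65 58.48881030056668
-13 86 59.280354738989274
-11 136 57.32645544679863
-9 143 53.870672736681
-7 128 50.1821680165817
-5 454 36.0894397565215
-3 14 35.7255045531827
-1 0 None
1 0 None
3 0 None
5 21 47.76194487433139
7 34 50.45602365468872
9 33 53.6644806
[... 323 characters left out ...]
41.1]
along -38 31 [23.3 43. ]
along -34 26 [26.3 42.6]
along -30 29 [25.  42.4]
along -26 24 [23.6 41.8]
along -22 28 [26.1 42.4]
along -18 23 [24.7 40.3]
along -14 28 [23.7 41.6]
along -10 25 [24.8 40.5]
along -6 26 [25.7 42.1]
along -2 26 [23.6 42.4]
along 2 25 [26.1 43.4]
along 6 24 [23.9 42.1]
along 10 17 [27.8 41.7]
along 14 29 [23.  42.5]
along 18 19 [23.9 40.5]
along 22 25 [25.7 44.2]
along 26 27 [25.6 41.9]
along 30 23 [24.2 44.5]
along 34 22 [25.4 40.8]
along 38 21 [24.1 38.6]
along 42 21 [25.7 43.4]
along 46 23 [24.1 43. ]
along 50 51 [31.6 44.1]
along 54 25 [45.2 46.5]
along 58 12 [45.5 46.3]
along 62 0 None
along 66 0 None
along 70 1 [3.2 3.2]
strip centre [ 464.2 -330.6    0. ]
```

```bash
python3 - <<'E'
from h import *
delta([440,-205,250],8.3);delta([456.8,-280.1,130],8.3);delta([456.8,-280.1,95],8.3)
E
```

```text
delta [-29.5 -74.   -1.8] turn 0.3 heading 8.6
delta [ 90.7 -69.6  74.6] turn 0.3 heading 8.6
delta [125.7 -69.9  74.5] turn 0.3 heading 8.6
```

move_arm(deltas=[[[-30, 0, -1], 0], [[-30, -35, -1], 0], [[-30, -70, 5], 0], [[-10, -70, 35], 0], [[25, -70, 60], 0], [[60, -70, 74.5], 0], [[90, -70, 74.5], 0], [[110, -70, 74.5], 0], [[122, -70, 74.5], 0], [[122, -70, 74.5], 0]])

```text
time: 9.78
tool_pos: [455.9, -279.6, 97.6]
tcp_rot: [79.6, 89.6, -1.9]
ft_force: [-0.5, 0.1, -0.9]
finger_gap: 9.2
```

move_arm(deltas=[[[5, 0, 0], 0], [[8, 0, 0], 0], [[10, 0, 0], 0], [[12, 0, 0], 0], [[12, 0, 0], 0]], squeeze=25)

```text
time: 10.4
tool_pos: [458.4, -281.2, 91.1]
tcp_rot: [63.3, 89.3, -18.1]
ft_force: [-7.4, 6.2, 30.5]
finger_gap: 8.9
```

move_arm(deltas=[[[4, 0, 6], 0], [[4, 0, 12], 0], [[4.5, 0, 18], 0], [[5.5, 0, 24], 0], [[6.5, 0, 30], 0], [[8.5, 0, 37], 0], [[8.5, 0, 37], 0]])

```text
time: 11.28
tool_pos: [464.3, -319.2, 84.8]
tcp_rot: [56.6, 89.2, -24.8]
ft_force: [-5.5, 0.7, 10.2]
finger_gap: 9.1
```

```bash
cat >tilt.py <<'E'
from h import *
import sys
np.set_printoptions(precision=1,suppress=True,linewidth=200)
s=r.sense();T=pose(s);print(s['tool_pos'],s['ft_force'],s['finger_gap'],heading(T))
p,d=r.snapshot('wrist');cv2.imwrite(f'pics/{sys.argv[1]}.png',p[:,:,::-1])
W=world(d,cam('wrist',s));q=((W-T[:3,3])@T[:3,:3])
m=(d>50)&(abs(q[...,1])<4)&(q[...,0]<130)&(q[...,0]>-80);Q=q[m]
for b in range(-90,90,4):
    k=(Q[:,2]>=b)&(Q[:,2]<b+4)
    if k.sum()>3: print(b+2,k.sum(),np.percentile(Q[k,0],[5,50,95]),end=' | ')
E
python3 tilt.py w6
```

```text
[ 464.3 -319.2   84.8] [-5.5  0.7 10.2] 9.0906013823308 8.559438819483733
-88 108 [78.9 80.1 81.3] | -84 109 [78.8 80.2 81.1] | -80 100 [79.2 80.1 81.2] | -76 98 [79.3 80.4 81.2] | -72 108 [79.  80.2 81.1] | -68 98 [79.  80.2 81.3] | -64 98 [79.3 80.2 81.3] | -60 98 [79.4 80.3 81.5] | -56 98 [79.5 80.4 81.4] | -52 98 [79.4 80.3 81.8] | -48 98 [79.3 80.5 81.4] | -44 135 [21.3 79.9 81.4] | -40 252 [-19.9  21.6  81.1] | -36 496 [-20.5  -2.8  80.9] | -32 87 [-20.   20.   80.6] | -28 90 [-1.9 -0.6 81.1] | -24 263 [-22.5  -1.7  72. ] | -20 507 [-23.3 -19.9  -1.3] | -16 264 [-23.9 -22.9 -21.8] | -12 488 [-79.7 -24.4 -22.7] | -8 794 [-79.3 -74.3 -23.6] | -4 267 [-26.  -24.8 -23.8] | 0 265 [-27.1 -25.5 -24.5] | 4 262 [-27.7 -26.  -25. ] | 8 263 [-32.7 -26.7 -25.6] | 12 130 [-28.  -27.1 -26.2] | 24 452 [-29.7 -24.2 -13.7] | 28 223 [-30.1 -16.   -8.9] |
```

The top edge slope has dropped to about 9°, so pivoting on the bench works. I'll finish the arc and press flush.

move_arm(deltas=[[[4, 0, 5], 0], [[6.5, 0, 10], 0], [[9.5, 0, 15], 0], [[12, 0, 17], 0], [[13, 0, 17], 0], [[13, 0, 17], 0]])

```text
time: 12.08
tool_pos: [469.0, -336.3, 77.9]
tcp_rot: [56.8, 89.0, -24.6]
ft_force: [-11.3, 14.4, 37.0]
finger_gap: 9.3
```

```bash
python3 tilt.py w7
```

```text
[ 469.  -336.3   77.9] [-11.3  14.4  37. ] 9.31511820386556 8.60132099642187
-88 120 [71.9 73.  73.9] | -84 118 [71.8 72.9 74.2] | -80 102 [72.1 73.  73.9] | -76 109 [71.9 73.  74.3] | -72 111 [72.  73.1 74.1] | -68 98 [72.2 73.1 74. ] | -64 108 [72.1 73.1 74.2] | -60 101 [72.3 73.3 74.2] | -56 97 [72.2 73.2 74.3] | -52 241 [14.  48.5 74.2] | -48 177 [11.8 13.1 74.1] | -44 150 [11.8 13.  73.6] | -40 554 [-26.7  -7.5  13.6] | -36 257 [-27.7 -26.7  72.3] | -32 47 [-27.5  -6.1  74.1] | -28 84 [-7.6 -6.5 73.5] | -24 507 [-26.6 -14.6  -5.8] | -20 345 [-27.5 -26.2 -10.2] | -16 257 [-27.3 -26.5 -25.5] | -12 461 [-79.6 -27.3 -25.8] | -8 791 [-79.4 -74.5 -25.8] | -4 246 [-28.7 -26.4 -25.5] | 0 241 [-27.8 -26.3 -25.4] | 4 236 [-28.5 -26.2 -25.3] | 8 238 [-27.4 -26.1 -25.2] | 12 152 [-27.1 -26.  -25. ] | 24 460 [-26.2 -19.9 -11.5] | 28 121 [-26.4 -25.6 -24. ] |
```

move_arm(deltas=[[[0, 0, 0], 0], [[-25, 0, 0], 0], [[-50, 0, 0], 0], [[-75, 0, 0], 0], [[-75, 0, 0], 0]], squeeze=50)

```text
time: 12.75
tool_pos: [469.2, -337.0, 155.6]
tcp_rot: [52.8, 88.7, -28.6]
ft_force: [0.8, -0.0, -0.9]
finger_gap: 9.0
```

```bash
cat >>tilt.py <<'E'
print()
m=(d>50)&(q[...,0]<-15)&(q[...,0]>-35)&(abs(q[...,1])<9)&(abs(q[...,2]-27)<4);y=q[m][:,1];print('right horn y',np.percentile(y,[3,50,97]),m.sum())
m=(d>50)&(q[...,0]<-15)&(q[...,0]>-35)&(abs(q[...,1])<9)&(abs(q[...,2]+34)<8);Y=q[m][:,1];print('left horn y',np.percentile(Y,[3,50,97]),m.sum())
m=(d>50)&(q[...,0]<-15)&(q[...,0]>-35)&(abs(q[...,1])<5);print('z ends',np.percentile(q[m][:,2],[.3,99.7]))
ex=np.array([np.cos(np.radians(-81.7)),np.sin(np.radians(-81.7)),0]);ey=np.array([-ex[1],ex[0],0])
t=np.array([404.8,-339.3,0])+4.5*ex-.4*ey;t[2]=155;delta(t,8.3)
E
python3 tilt.py w8
```

```text
[ 469.2 -337.   155.6] [ 0.8 -0.  -0.9] 8.995593747077884 8.608437893341973
-48 271 [13.2 18.8 64.4] | -44 134 [12.9 13.9 15. ] | -40 523 [-25.9  -6.5  14.3] | -36 220 [-27.1 -26.1 -25.2] | -32 16 [-26.2 -25.4 -24.7] | -28 64 [-7.6 -6.3 -5.3] | -24 474 [-26.  -14.4  -5.6] | -20 325 [-26.9 -25.8 -11.4] | -16 259 [-27.2 -26.1 -25.2] | -12 451 [-79.7 -26.9 -25.4] | -8 800 [-79.3 -74.6 -25.6] | -4 252 [-27.3 -26.2 -25.1] | 0 250 [-30.6 -26.1 -25.3] | 4 236 [-32.  -26.2 -25.2] | 8 235 [-27.5 -26.2 -25.3] | 12 144 [-27.  -26.  -25.2] | 24 463 [-26.5 -20.1 -11.3] | 28 109 [-27.3 -26.1 -25.3] | 
right horn y [-2.2  0.4  3.4] 462
left horn y [-2.2  0.7  3.4] 410
z ends [-38.9  29. ]
delta [ -2.4 -63.7  -2. ] turn 0.3 heading 8.6
```

move_arm(deltas=[[[0, -32, -0.8], 0], [[0, -64, -1.5], 0.3], [[0, -64, -1.5], 0.3], [[0, -64, -1.5], 0.3]])

```text
time: 13.3
tool_pos: [404.9, -344.0, 151.7]
tcp_rot: [56.8, 88.9, -24.9]
ft_force: [0.2, -0.1, -0.7]
finger_gap: 9.1
```

```bash
python3 tilt.py w9; python3 - <<'E'
from h import *
s=r.sense();T=pose(s);print(T)
p,d=r.snapshot('wrist');W=world(d,cam('wrist',s));np.set_printoptions(precision=1,suppress=True,linewidth=200)
ex=np.array([np.cos(np.radians(-81.7)),np.sin(np.radians(-81.7)),0]);ey=np.array([-ex[1],ex[0],0])
D=W-np.array([404.8,-339.3,0]);a=D@ex;b=D@ey;z=W[...,2];ok=(d>50)&(z>46)&(z<66)&(abs(b)<35)&(abs(a)<75)
for lo in range(-64,64,8):
    k=ok&(a>=lo)&(a<lo+8)
    if k.sum()>20: print(lo,k.sum(),'b',np.percentile(b[k],[1,99]),np.percentile(b[k],[1,99]).mean())
E
```

```text
[ 404.9 -344.   151.7] [ 0.2 -0.1 -0.7] 9.094900510319324 8.280301758573625
-64 38 [104.1 105.  116. ] | -60 75 [103.9 104.9 105.8] | -56 61 [103.9 105.2 106.2] | -52 6 [109.7 110.1 110.7] | -48 279 [13.3 18.4 69.7] | -44 140 [12.9 14.1 15.1] | -40 518 [-25.9  -6.1  14.5] | -36 230 [-27.2 -26.  -24.9] | -32 12 [-26.2 -25.6 -24.9] | -28 63 [-7.1 -6.2 -5.3] | -24 480 [-26.2 -14.4  -5.5] | -20 324 [-26.8 -25.9 -11.2] | -16 261 [-27.  -26.2 -25.2] | -12 486 [-79.7 -27.4 -25.5] | -8 767 [-79.5 -74.3 -25.6] | -4 252 [-27.4 -26.2 -25.1] | 0 246 [-31.1 -26.2 -25.4] | 4 236 [-27.5 -26.2 -25.3] | 8 242 [-33.1 -26.2 -25.4] | 12 137 [-27.5 -26.1 -25.2] | 24 464 [-26.5 -20.1 -11.3] | 28 110 [-27.  -26.2 -25.3] | 
right horn y [-2.2  0.4  3.4] 466
left horn y [-2.2  0.7  3.5] 411
z ends [-38.8  28.7]
delta [-3.1 -0.1 -0.2] turn 0.0 heading 8.3
[[ 1.78132103e-02  9.89359649e-01  1.44395897e-01  4.05242457e+02]
 [-8.44187270e-03  1.44562488e-01 -9.89459662e-01 -3.44064998e+02]
 [-9.99805693e-01  1.64064813e-02  1.09271702e-02  1.51945213e+02]
 [ 0.00000000e+00  0.00000000e+00  0.00000000e+00  1.00000000e+00]]
-64 116 b [-15.5  16.1] 0.2652151987766871
-56 586 b [-15.8  16.2] 0.21567872279924227
-48 494 b [-16.   16.4] 0.21187312445633655
-40 472 b [-16.1  16.5] 0.1747458242362363
-32 444 b [-16.3  16.1] -0.09971916172127138
-24 427 b [-15.8  16.2] 0.19206184103907997
-16 412 b [-16.   16.4] 0.20070805519696844
-8 373 b [-16.2  16.5] 0.1428734092859738
0 351 b [-16.3  16. ] -0.1689880560833732
8 362 b [-15.8  16.1] 0.1586802633594715
16 345 b [-16.   16.3] 0.1648867645274974
24 248 b [-16.1  16.4] 0.14992860326769986
32 113 b [-16.3  15.8] -0.2206122391762957
```

View pics/w9.png

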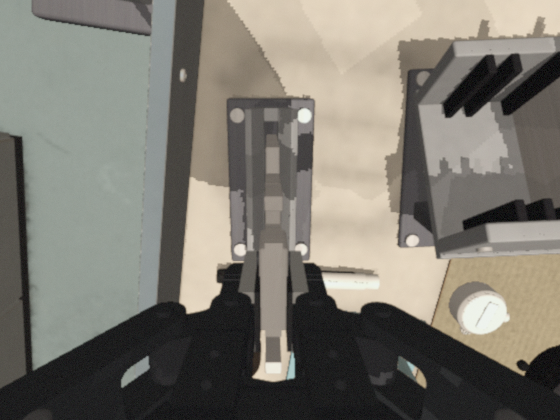

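The picture shows the gauge above the stand slot at column 270, and depth puts the stand's centre line within 0.2 mm of my estimate. I'll lower it, compensating for about 1° of tool tilt.

move_arm(deltas=[[[15, -1.5, 0], 0], [[25, -2, 0], 0], [[33, -2.2, 0], 0], [[40, -2.4, 0], 0], [[46, -2.5, 0], 0], [[51, -2.5, 0], 0], [[55, -2.5, 0], 0], [[55, -2.5, 0], 0]])

```text
time: 14.4
tool_pos: [403.8, -344.8, 96.8]
tcp_rot: [56.5, 88.9, -25.1]
ft_force: [-0.3, -0.5, -1.2]
finger_gap: 9.3
```

move_arm(deltas=[[[4, 0, 0], 0], [[6, 0, 0], 0], [[8, 0, 0], 0], [[9, 0, 0], 0], [[9, 0, 0], 0]])

```text
time: 15.02
tool_pos: [404.7, -345.9, 89.9]
tcp_rot: [53.4, 88.8, -28.2]
ft_force: [-3.3, 1.4, 12.4]
finger_gap: 9.3
```

```bash
python3 tilt.py w10
```

```text
[ 404.7 -345.9   89.9] [-3.3  1.4 12.4] 9.304456978883124 8.329809441659782
-88 112 [83.5 84.7 86. ] | -84 98 [83.7 84.7 86.1] | -80 98 [83.7 84.8 85.8] | -76 112 [83.9 84.9 86.1] | -72 98 [73.3 84.5 86. ] | -68 98 [71.9 72.8 74.1] | -64 152 [42.1 43.4 73.2] | -60 130 [42.1 43.1 44.1] | -56 62 [42.5 43.5 73.6] | -52 246 [16.8 53.4 74. ] | -48 167 [12.3 13.3 73.1] | -44 136 [12.1 13.4 29.2] | -40 538 [-26.5  -8.   13.7] | -36 220 [-27.5 -26.7 -25.8] | -32 24 [-26.9 -26.4 -25.6] | -28 53 [-7.6 -6.7 -5.5] | -24 487 [-26.5 -14.8  -6. ] | -20 331 [-27.4 -26.3 -12.5] | -16 250 [-27.4 -26.4 -25.7] | -12 495 [-79.7 -27.5 -25.5] | -8 762 [-79.5 -74.4 -25.8] | -4 242 [-27.6 -26.2 -25.2] | 0 250 [-27.8 -26.2 -25.3] | 4 241 [-31.6 -26.3 -25.4] | 8 230 [-30.4 -26.2 -25.3] | 12 146 [-27.2 -25.9 -25.2] | 24 451 [-26.  -20.  -11.7] | 28 119 [-26.9 -25.9 -25.1] | 
right horn y [-2.2  0.4  3.4] 466
left horn y [-2.2  0.7  3.6] 435
z ends [-38.8  29. ]
delta [-65.1   1.9  -1.1] turn 0.0 heading 8.3
```

The tool is at z 89.9, matching 78 + 12, with a 12 N floor reaction, so the gauge is at the bottom. I'm releasing and withdrawing.

move_arm(deltas=[[[0, 0, 0], 0], [[0, 0, 0], 0], [[0, 0, 0], 0], [[0, 0, 0], 0], [[-15, 0, 0], 0], [[-40, 0, 0], 0], [[-80, 0, 0], 0], [[-120, 0, 0], 0], [[-150, 0, 0], 0], [[-150, 0, 0], 0]], jaw=-0.4)

```text
time: 16.32
tool_pos: [403.1, -345.7, 244.5]
tcp_rot: [49.0, 88.4, -32.7]
ft_force: [0.1, 0.0, -0.2]
finger_gap: 26.0
```

```bash
python3 - <<'E'
from h import *
np.set_printoptions(precision=1,suppress=True,linewidth=200)
s=r.sense();print(s['time'],s['tool_pos'],s['ft_force'],s['finger_gap'])
p,d=r.snapshot('wrist');cv2.imwrite('pics/w11.png',p[:,:,::-1]);W=world(d,cam('wrist',s))
ex=np.array([np.cos(np.radians(-81.7)),np.sin(np.radians(-81.7)),0]);ey=np.array([-ex[1],ex[0],0])
D=W-np.array([404.8,-339.3,0]);a=D@ex;b=D@ey;z=W[...,2];ok=(d>50)&(z>98)&(z<130)&(abs(b)<20)&(abs(a)<60)
print('top z',np.median(z[ok]),'along',np.percentile(a[ok],[.5,99.5]),'across',np.percentile(b[ok],[1,50,99]),ok.sum())
print('slope',np.polyfit(a[ok&(z>106)],z[ok&(z>106)],1),np.polyfit(a[ok],b[ok],1))
m=(d>50)&(z>70)&(z<95)&(abs(b)<8)&(abs(a)<60);print('low',m.sum(),np.median(b[m]) if m.any() else None)
E
```

```text
16.325 [ 403.1 -345.7  244.5] [ 0.1  0.  -0.2] 26.04379081351778
top z 115.80326494667537 along [-32.4  34.8] across [-6.5 -1.2  4.2] 857
slope [ -0.  115.3] [ 0.  -1.3]
low 135 -1.4308315843954644
```

View pics/w11.png

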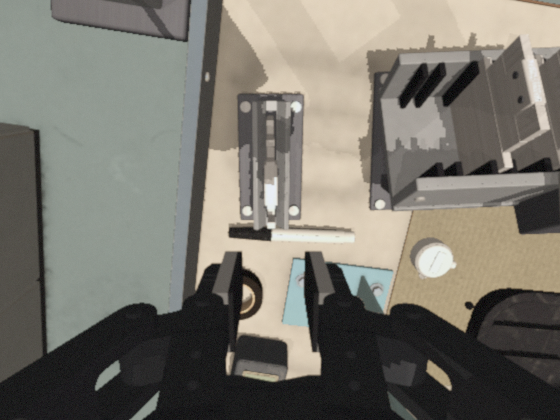

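The gauge stands level in the slot at (270,160). Its top is 112 mm after removing the 4 mm depth bias, 1.2 mm off the middle and ~1.3 mm off the centre line. A last check of the keeper and the other gauges from the top camera.

```bash
python3 - <<'E'
from h import *
p,d=r.snapshot('top');cv2.imwrite('pics/t2.png',cv2.resize(p[125:300,225:345,::-1],None,fx=3.3,fy=3.3,interpolation=cv2.INTER_CUBIC))
W=world(d,cam('top'));W0=world(np.load('pics/top0.npy'),cam('top'))
for a,b in((168,180),(185,198)):
    for w in(W0,W):
        q=w[a:b,243:278].reshape(-1,3);q=q[(q[:,2]>95)&(q[:,2]<200)];print(len(q),q.mean(0).round(1))
E
```

```text
235 [ 599.7 -245.8  128. ]
229 [ 599.8 -245.9  128.6]
189 [ 559.9 -249.7  131.8]
194 [ 559.9 -249.8  130.9]
```

View pics/t2.png

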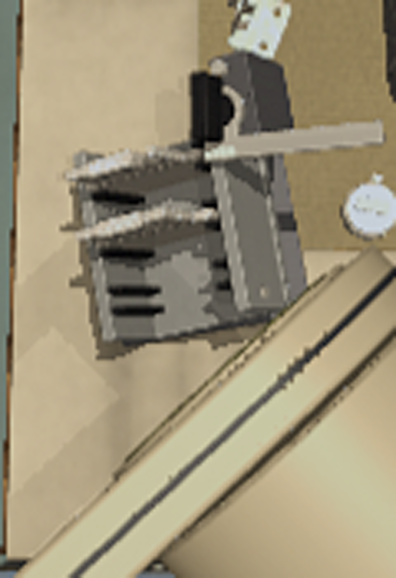

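The keeper arm points to the rear, at crop (215,150)→(380,130), and both other gauges sit unchanged. I'm handing in.

```bash
python3 -c "
from bench import r
print(r.hand_in())"
```

```text
the job is handed in; nothing more can be done
None
```

The two-notch gauge is standing upright in the gauge stand, the keeper is open, and the job is handed in at about 16.5 s of the 56 s allowed. `hand_in()` reports no verdict, so the result rests on my own checks.

1. **Keeper:** I turned the bar knob counter-clockwise about 68°, released it, and it swung open. The last picture shows the arm pointing to the rack's rear, about 80° from closed. I judged that from the picture, not from a joint reading.
2. **Gauge:** I slid the two-notch gauge (the one nearest the robot) out along the slant. The tool cannot tilt, so I pivoted the gauge upright in the grip by pressing its lower corner on the free bench between rack and stand.
3. **Placing:** I lowered it into the slot until the floor pushed back with 12 N at the expected height, then let go and withdrew.

**Last checks:**
- **Gauge in the stand:** its top is level at 112 mm, after removing the roughly 4 mm by which the depth readings ran high on the bench. It is about 1 mm off the stand's middle and 1.3 mm off the slot's centre line.
- **Other two gauges:** they read within about 1 mm of their starting positions.
- **Contact:** the robot touches nothing.

No check failed. During the moves the tool drifted about 1.6° from vertical, which I compensated for when lowering.

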